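Hold the spectrometer's sample hatch open for a lamp calibration

ROBOT

A 6-joint arm with a two-finger parallel gripper is mounted at the origin on the work surface. World frame = base frame: x ahead of the robot, y to its left, z up, the work surface at z = 0. Lengths are in m, angles in rad, forces in N, time in s.
With the tool pointing down it reaches from about 0.3 to 0.95 m from the base axis. Payload 3.1 kg.
Tool frame: the origin (TCP) lies between the finger pads; the fingertips stand 14 mm ahead of it and the grasp point (between the pads) lies 5 mm behind it (arm.tcp_to_tips is the distance from the TCP to the fingertips, in m); z points along the fingers, y is the line along which they close (so a half turn about z gives the same grasp; the last joint's range is limited). The gripper opens to 85 mm and grips with 20 to 120 N. Pads are 22 mm wide; open, the fingers measure 114 mm over their backs; the gripper's body (76 mm by 85 mm) begins 54 mm behind the grasp point. The pads swing forward as they close: fully open they stand 13 mm farther back than shut.
Start: joints at [-1.353, 0.308, 1.634, -0, 1.2, -0.07], TCP at [0.177, -0.599, 0.214] pointing down, gripper open.
Joint ranges: [-3.06, 3.06], [-0.79, 1.96], [0.05, 2.63], [-1.19, 4.34], [0.05, 2.64], [-2.94, 2.94]. Speed limits (rad/s): [2.79, 2.79, 3.14, 3.14, 3.14, 3.14].

INTERFACE

Orientations are given as a unit quaternion [x, y, z, w].
In Python, from bench import monitor, viewer, workorder, arm gives the robot as it stands.
- The arm moves only by the tool step_arm, never from a script. Its arguments are lists of equal length, an entry for each row: "jaw": the opening, from 0 (shut) to 1 (fully open); "slide": the shift along the tool's x, y, z as a fraction of full scale, a list of three; "delta_rot": the turn, a rotation vector about the tool's x, y, z as a fraction of full scale, a list of three. A call has 1 to 5 rows; each row shifts and turns the commanded pose from where the row before left it, along the tool's axes as they then stand; what a row does not reach is not made up. Full scale, the value 1, is 0.03 m for a shift and 0.15 rad for a turn. A row lasts 1/8 s, in which the tool goes at most 62.5 mm and 10.7 degrees, less where a joint would pass 70% of its speed; a pose out of reach is approached as far as the arm can. A call with a number of a shift or a turn outside -1 to 1 is refused whole. A call with a gripper value outside its range is refused whole. The fingers move at their own pace and stop on an object; "grip_force" is the grip in N (left out, the last holds). Time passes only in rows, so rows that do not move let the fingers close. It gives the time, the measured TCP pose, the force, the opening and the grip force at its end, in the units of the state.
- monitor.read_state(): the state, without advancing time (a new reading comes with each control period).
- viewer.read_camera(name): name is "scene" or "top"; returns the picture (384x512x3 uint8, red, green, blue); there is no depth.
- viewer.calibration(name): a dict with "camera_matrix" (3x3 intrinsics, pixels), "R" (3x3) and "t" (3): a world point X has camera coordinates R X + t. Camera axes: x right, y down, z forward; pixel columns grow to the right and rows downward; lengths in m; the calibration is good to about 2 mm. A picture is of the moment at which its call begins. calibration takes no time and is no camera call.
- workorder.sign_off(): hands the job in; it is judged then, once.
The state is a dict: "t": time; "joints": joint angles; "qvel": joint speeds; "joint_torque": joint torques, N m; "position": TCP position; "tcp_rot": TCP orientation; "wrist_force": force on the tool from outside, world axes, zero at the start; "moment": the same for the moment, N m; "finger_gap": finger opening in m; "gripper_force": force on a finger pad.
Only numpy, scipy, OpenCV 4.12 (cv2) and the standard library are available. Lean on these libraries where they do the work, as an engineer would, in place of code of your own. Each camera call takes 0.05 s, during which the arm holds its last target. There are 200 camera calls.

TASK

Calibrate the spectrometer: gently stand the small blue calibration lamp upright in the middle of the narrow brass-topped pedestal and let go of it there. Then lift the spectrometer's self-closing hatch by its yellow bar to 50 degrees from closed (the red mark on the quadrant), so that its white underside throws the light down into the compartment, and finish while still holding it there, steady: the program ends with the gripper keeping the hatch open. Do not drop or knock over the lamp, and leave the other things on the bench where they are.

Things in the scene. Friction and masses are not known exactly. Their poses are not given: they have to be found in the camera images.
- lamp: Calibration lamp, loose, about 120 g: upright blue cylinder 36 mm diameter and 42 mm high with a cream globe (30 mm diameter) on top, 68 mm high overall. Origin at the centre of its flat underside, z up. Grip the cylinder across its diameter. It starts standing on the bench; it, the eyepiece and the amber bottle may have swapped places.
- pedestal_top (a point): Centre of the top face of the pedestal: a brass disc 30 mm in diameter and 6 mm thick, 60 mm above the bench, on a 14 mm post over a 60 mm aluminium foot. Fixed to the bench. The lamp's underside belongs on this face, the two centres together.
- spectrometer: Cream spectrometer, fixed. Origin: centre of the underside of its sample compartment, an open box 180 (own x) x 150 (own y) x 90 mm high, closed by the hatch. Optics body 240 x 170 x 130 mm at own y 90 to 260 mm, with a white can on it to 212 mm height. 12 mm beyond the own +x end a thin quadrant (radius 125 mm about the hinge, 220 mm high): ticks every 10 degrees, the long red one at 50.
- hatch (a joint): Hatch angle in rad: 0 closed (level), grows as the free edge lifts, stop at 1.35; 50 degrees is 0.873. Hinged on the compartment's upper edge on its own +y side, axis along own x. Spring and weight close it from any angle: about 2 to 3 N at the bar. Lid 180 x 150 x 8 mm, about 300 g, grey, white beneath.
- hatch_handle (a point): Middle of the hatch's round yellow bar, 10 mm thick, 100 mm long, along the spectrometer's own x, in the lid's plane 40 mm outside its free edge on two 8 mm rods at the bar's ends. Closed: 94.5 mm above the bench, 35 mm gap to the wall, so a gripper pointing down can straddle it. 190 mm from the hinge axis, on a circle about it; the bar turns between the pads as the hatch swings.
- hatch_hinge (a point): Middle of the hatch's hinge axis, 94.5 mm above the bench, level with the bar when closed.
- eyepiece: Bystander, loose: silver eyepiece, 40 mm diameter, 62 mm high, standing. Origin centre of underside.
- bottle: Bystander, loose: amber bottle, 36 mm diameter, 75 mm high, standing. Origin centre of underside.
- lens_ring: Bystander, loose: green lens ring, 54 mm diameter, 12 mm high, lying flat. Origin centre of underside.
- post: Bystander, loose: steel post, 19 mm diameter, 60 mm high, standing. Origin centre of underside.
- jar: Bystander, loose: glass jar, 50 mm diameter, 50 mm high, standing. Origin centre of underside.
There are look-alikes about, which are no part of the job. What is shaped like the lamp but brown or green is not meant.

How it is judged:
By the outcome, as a careful person would: the job done as asked, in the order asked, and still so for the second after the job is handed in, while the arm keeps its last pose, push and grip.
It also fails if it takes over 61 s, if anything falls off the work surface, if the arm or the gripper's body presses on something with over 40 N, if the wrist force passes 120 N, or if a joint passes its speed limit or range.

## Working session

There is one attempt and no reset: what is moved stays moved. The work goes in short steps, Python scripts to look and compute and a tool call to move; the robot and the scene stay as the last step left them, time stands still between calls to the robot, and variables do not carry over. Pictures are saved under pics/ and viewed, at most 10 in all, crops included, and the job is handed in when it is done.

Besides the shell and the picture viewer there is one more tool, called after "Call:" as a command line: name --argument value ..., lists and objects as JSON in quotes. step_arm: Moves the arm, as the interface text tells. Its arguments: {"type":"object","properties":{"jaw":{"type":"array"},"slide":{"type":"array"},"delta_rot":{"type":"array"},"grip_force":{"type":"number"}},"required":["jaw","slide","delta_rot"]}

```bash
ls; mkdir -p pics
python3 - <<'E'
from bench import monitor, viewer
import cv2
print(monitor.read_state())
for n in("scene","top"):
    cv2.imwrite(f"pics/{n}0.png",viewer.read_camera(n)[:,:,::-1]); print(n,viewer.calibration(n))
E
```

```text
pics
{'t': 0.0, 'joints': array([-1.35270229e+00,  3.09013881e-01,  1.63522213e+00, -2.80880324e-05,
        1.19970313e+00, -6.97040004e-02]), 'qvel': array([ 5.26698013e-04,  8.61269418e-05,  5.17650920e-04, -7.28106400e-05,
       -4.51851505e-04,  1.26643151e-04]), 'joint_torque': array([ 1.26115146e-04, -4.15256631e+01, -2.76662028e+01,  7.28064538e-05,
        1.01601458e-02,  1.24788457e-06]), 'position': array([ 0.17717262, -0.59844209,  0.21312466]), 'tcp_rot': array([ 9.89662976e-01,  1.43407869e-01, -1.00015164e-04, -1.16904732e-03]), 'wrist_force': array([ 0.0429351 ,  0.50324696, -0.34408387]), 'moment': array([-0.08058015, -0.0274595 , -0.00761997]), 'gripper_force': 0.0, 'finger_gap': 0.0856236629207192}
scene {'camera_matrix': array([[487.41357572,   0.        , 255.70507893],
       [  0.        , 487.41357572, 185.77569183],
       [  0.        ,   0.        ,   1.        ]]), 'R': array([[ 0.43146791,  0.90212588, -0.00208213],
       [ 0.50621702, -0.24402211, -0.82716234],
       [-0.74671264,  0.35584   , -0.56195919]]), 't': array([-0.19700137, -0.21232749,  1.65682761])}
top {'camera_matrix': array([[435.50153013,   0.        , 256.10500207],
       [  0.        , 435.50153013, 194.47947934],
       [  0.        ,   0.        ,   1.        ]]), 'R': array([[ 0.09205356, -0.99573885, -0.00550333],
       [-0.97196784, -0.08865245, -0.21775964],
       [ 0.21634385,  0.02539461, -0.97598691]]), 't': array([-0.07617695,  0.55565078,  0.97692871])}
```

View pics/scene0.png

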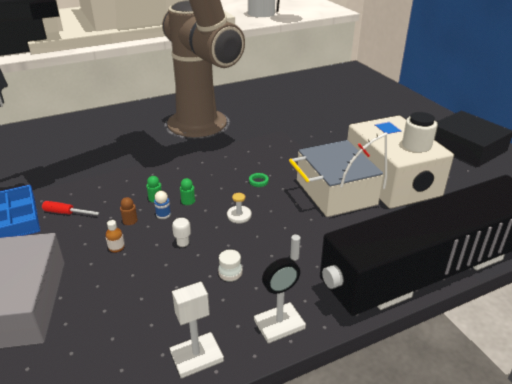

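View pics/top0.png

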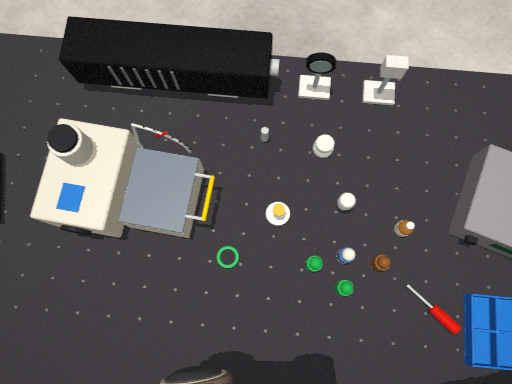

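The scene view shows the blue lamp at (162,205), the brass pedestal at (239,200) and the yellow bar at (300,170). In the top view they are at (347,256), (279,212) and (208,198). Green and brown look-alikes stand around the lamp.

```bash
cat > h.py <<'E'
import numpy as np, cv2
from bench import viewer, monitor
def ray(n,uv):
    c=viewer.calibration(n); R,t=np.array(c["R"]),np.array(c["t"])
    d=R.T@np.linalg.inv(c["camera_matrix"])@[uv[0],uv[1],1.]
    return -R.T@t,d
def plane(n,uv,z):
    o,d=ray(n,uv); return o+d*(z-o[2])/d[2]
def tri(a,b):
    (o1,d1),(o2,d2)=ray("top",a),ray("scene",b)
    s=np.linalg.lstsq(np.c_[d1,-d2],o2-o1,rcond=None)[0]
    p,q=o1+d1*s[0],o2+d2*s[1]; return (p+q)/2,np.linalg.norm(p-q)
def proj(n,X):
    c=viewer.calibration(n); p=np.array(c["camera_matrix"])@(np.array(c["R"])@X+np.array(c["t"])); return p[:2]/p[2]
def blobs(img,lo,hi,box,amin=8):
    x0,y0,x1,y1=box; m=cv2.inRange(cv2.cvtColor(img,cv2.COLOR_RGB2HSV),np.array(lo),np.array(hi))
    k=np.zeros_like(m); k[y0:y1,x0:x1]=m[y0:y1,x0:x1]
    n,l,s,c=cv2.connectedComponentsWithStats(k)
    return [(c[i].round(1),s[i].tolist()) for i in range(1,n) if s[i][4]>=amin]
E
python3 - <<'E'
from h import *
T=cv2.imread("pics/top0.png")[:,:,::-1]; S=cv2.imread("pics/scene0.png")[:,:,::-1]
C=lambda n,*a:print(n,blobs(*a))
C("globeT",T,(0,0,150),(179,90,255),(336,245,360,266)); C("globeS",S,(0,0,150),(179,90,255),(152,188,174,204))
C("blueT",T,(100,100,50),(130,255,255),(330,240,365,275)); C("blueS",S,(100,100,50),(130,255,255),(150,188,176,222))
C("brassT",T,(12,110,100),(32,255,255),(262,196,296,228)); C("brassS",S,(12,110,100),(32,255,255),(226,190,254,222))
C("barT",T,(18,150,100),(35,255,255),(190,165,230,230)); C("barS",S,(18,150,100),(35,255,255),(280,150,325,190))
C("greenT",T,(45,100,40),(80,255,255),(300,240,365,300)); C("brownT",T,(0,100,40),(20,255,255),(368,248,398,275))
C("redT",T,(0,150,100),(8,255,255),(130,120,200,150)); C("redS",S,(0,150,100),(8,255,255),(340,140,390,165))
C("ringT",T,(45,100,40),(80,255,255),(210,240,245,275))
E
```

```text
globeT [(array([348.2, 253.9]), [342, 248, 14, 13, 137])]
globeS [(array([160.5, 196.4]), [155, 191, 13, 13, 123])]
blueT [(array([343.4, 256.2]), [338, 247, 17, 17, 72])]
blueS [(array([162. , 202.6]), [154, 198, 15, 8, 38]), (array([162.6, 211.3]), [155, 206, 15, 11, 106])]
brassT [(array([278.2, 209.6]), [273, 204, 12, 12, 114])]
brassS [(array([238.3, 196.8]), [232, 192, 14, 10, 107])]
barT [(array([207.6, 197.6]), [202, 175, 13, 46, 233])]
barS [(array([298.2, 169.4]), [289, 158, 20, 24, 112])]
greenT [(array([313.6, 263.5]), [305, 256, 18, 16, 231]), (array([343.9, 287.5]), [335, 280, 19, 16, 255])]
brownT [(array([380.3, 262.5]), [371, 255, 20, 16, 264])]
redT [(array([160.9, 134.1]), [155, 131, 13, 7, 33])]
redS [(array([359.9, 145.6]), [358, 144, 5, 5, 11]), (array([365.9, 152.8]), [363, 150, 7, 7, 18])]
ringT [(array([227.3, 256.6]), [216, 246, 23, 23, 238])]
```

Run:
```python
from h import *
np.set_printoptions(precision=4,suppress=True)
T=cv2.imread("pics/top0.png")[:,:,::-1]
print("lamp",tri((348.2,253.9),(160.5,196.4)),plane("top",(348.2,253.9),.053),plane("scene",(160.5,196.4),.053))
print("ped",tri((278.2,209.6),(238.3,196.8)),plane("top",(278.2,209.6),.059),plane("scene",(238.3,196.8),.058))
m=cv2.inRange(cv2.cvtColor(T,cv2.COLOR_RGB2HSV),(18,150,100),(35,255,255)); k=0*m;k[165:230,190:230]=m[165:230,190:230]
l=cv2.fitLine(np.argwhere(k)[:,::-1].astype(np.float32),cv2.DIST_L2,0,.01,.01).ravel()
P=[plane("top",l[2:]+s*l[:2],.0945) for s in(-22,0,22)]
print("bar",P,"dir",np.degrees(np.arctan2(*(P[2]-P[0])[1::-1])),tri((207.6,197.6),(298.2,169.4)))
for n,uv,z in(("g1",(313.6,263.5),.045),("g2",(343.9,287.5),.045),("br",(380.3,262.5),.045),("ring",(227.3,256.6),.01),("redmark",(160.9,134.1),.19),("white",(346,201),.05),("jar",(324,146),.05),("post",(265,130),.06)): print(n,plane("top",uv,z))
```

```text
lamp (array([ 0.4399, -0.2521,  0.055 ]), np.float64(0.002208017929623089)) [ 0.4404 -0.2514  0.053 ] [ 0.4365 -0.2525  0.053 ]
ped (array([ 0.5288, -0.0812,  0.0581]), np.float64(0.0013956420606970295)) [ 0.5289 -0.0805  0.059 ] [ 0.5284 -0.0818  0.058 ]
bar [array([0.4846, 0.0892, 0.0945]), array([0.5354, 0.0846, 0.0945]), array([0.5873, 0.08  , 0.0945])] dir -5.139368898225367 (array([0.5346, 0.0833, 0.0962]), np.float64(0.002249923352313394))
g1 [ 0.4115 -0.1736  0.045 ]
g2 [ 0.3632 -0.2467  0.045 ]
br [ 0.4281 -0.3285  0.045 ]
ring [0.4114 0.0317 0.01  ]
redmark [0.6455 0.1876 0.19  ]
white [ 0.5664 -0.241   0.05  ]
jar [ 0.7    -0.1804  0.05  ]
post [ 0.7248 -0.0319  0.06  ]
```

Call:
step_arm --jaw '[0.75, 0.75, 0.75, 0.75, 0.75]' --slide '[[0, 0, 0], [0, 0, 0], [0, 0, 0], [0, 0, 0], [0, 0, 0]]' --delta_rot '[[0, 0, -0.9], [0, 0, -0.9], [0, 0, -0.9], [0, 0, -0.9], [0, 0, -0.9]]' --grip_force 20

```text
t: 0.72
position: [0.1773, -0.5988, 0.2136]
tcp_rot: [0.885, 0.465, 0.0, -0.001]
wrist_force: [-0.3, -0.0, -0.6]
finger_gap: 0.0639
gripper_force: 0.0
```

Call:
step_arm --jaw '[0.75, 0.75, 0.75, 0.75, 0.75]' --slide '[[0.95, 0.04, 0], [0.95, 0.04, 0], [0.95, 0.04, 0], [0.95, 0.04, 0], [0.95, 0.04, 0]]' --delta_rot '[[0, 0, 0], [0, 0, 0], [0, 0, 0], [0, 0, 0], [0, 0, 0]]'

```text
t: 1.35
position: [0.264, -0.4846, 0.2138]
tcp_rot: [0.886, 0.463, 0.0, -0.001]
wrist_force: [0.1, -0.6, -0.3]
finger_gap: 0.0646
gripper_force: 0.0
```

Call:
step_arm --jaw '[0.75, 0.75, 0.75, 0.75, 0.75]' --slide '[[0.95, 0.04, 0], [0.95, 0.04, 0], [0.95, 0.04, 0], [0.95, 0.04, 0], [0.95, 0.04, 0]]' --delta_rot '[[0, 0, 0], [0, 0, 0], [0, 0, 0], [0, 0, 0], [0, 0, 0]]'

```text
t: 1.98
position: [0.3502, -0.3711, 0.2139]
tcp_rot: [0.886, 0.463, -0.0, -0.0]
wrist_force: [0.8, -0.2, 0.7]
finger_gap: 0.0642
gripper_force: 0.0
```

Call:
step_arm --jaw '[0.75, 0.75, 0.75, 0.75, 0.75]' --slide '[[0.95, 0.04, 0], [0.95, 0.04, 0], [0.95, 0.04, 0], [0.95, 0.04, 0], [0.5, 0, 0]]' --delta_rot '[[0, 0, 0], [0, 0, 0], [0, 0, 0], [0, 0, 0], [0, 0, 0]]'

```text
t: 2.6
position: [0.4279, -0.2679, 0.2139]
tcp_rot: [0.886, 0.464, -0.0, -0.0]
wrist_force: [-0.5, 0.3, -0.6]
finger_gap: 0.0637
gripper_force: 0.0
```

```bash
cat >> h.py <<'E'
from scipy.spatial.transform import Rotation as Ro
def go(target):
    s=monitor.read_state(); d=Ro.from_quat(s["tcp_rot"]).inv().apply(np.array(target)-s["position"])
    print("t",s["t"],"pos",s["position"].round(4),"units",(d/.03).round(2),"F",s["wrist_force"].round(1))
E
python3 - <<'E'
from h import *
go((.440,-.252,.021))
T=viewer.read_camera("top"); S=viewer.read_camera("scene")
cv2.imwrite("pics/a.png",np.hstack([cv2.resize(T[190:330,260:420],None,fx=2.4,fy=2.4),cv2.resize(S[130:270,90:250],None,fx=2.4,fy=2.4)])[:,:,::-1])
E
```

```text
t 2.6 pos [ 0.4279 -0.2679  0.2139] units [0.66 0.03 6.43] F [-0.5  0.3 -0.6]
```

View pics/a.png

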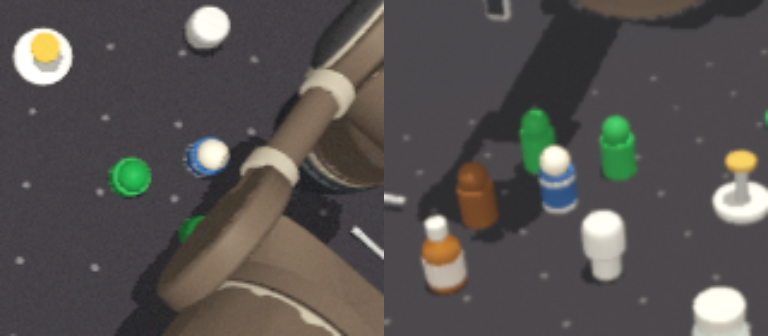

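The crops show the lamp undisturbed between two green look-alikes and a brown one. The gripper is hardly in view, so I'll take a closer look after descending.

Call:
step_arm --jaw '[0.75, 0.75, 0.75, 0.75]' --slide '[[0.6, 0.03, 0.9], [0, 0, 0.9], [0, 0, 0.6], [0, 0, 0]]' --delta_rot '[[0, 0, 0], [0, 0, 0], [0, 0, 0], [0, 0, 0]]'

```text
t: 3.2
position: [0.4368, -0.2547, 0.1407]
tcp_rot: [0.887, 0.463, -0.001, -0.002]
wrist_force: [-0.4, 0.0, -1.1]
finger_gap: 0.0643
gripper_force: 0.0
```

Run:
```python
from h import *
go((.440,-.252,.021))
S=viewer.read_camera("scene"); s=monitor.read_state()
R=Ro.from_quat(s["tcp_rot"]); p=s["position"]
print("tcp px",proj("scene",p),"tip",proj("scene",p+R.apply([0,.04,.01])),proj("scene",p+R.apply([0,-.04,.01])))
print(blobs(S,(0,0,150),(179,90,255),(152,188,174,204)))
cv2.imwrite("pics/b.png",cv2.resize(S[90:240,70:250],None,fx=4,fy=4)[:,:,::-1])
```

```text
t 3.2 pos [ 0.4368 -0.2547  0.1407] units [0.14 0.05 3.99] F [-0.4  0.  -1.1]
tcp px [155.37065831 166.53068051] tip [150.20159898 179.20444068] [161.21818454 161.45326366]
[(array([160.5, 196.6]), [155, 191, 13, 12, 119])]
```

View pics/b.png

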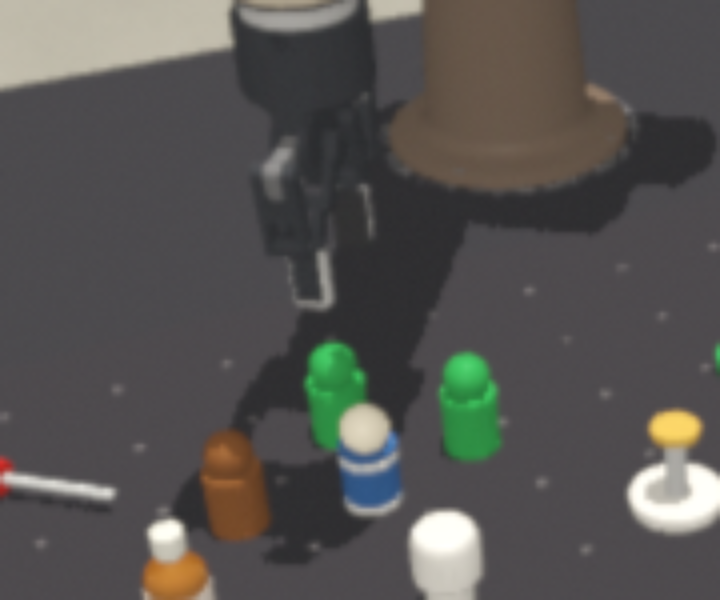

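Front fingertip at about (148,166) px, some 10 px above where I predict it. I'll descend to just above the globes and compare again before committing.

Call:
step_arm --jaw '[0.75, 0.75, 0.75, 0.75]' --slide '[[0.1, 0.05, 0.8], [0, 0, 0.8], [0, 0, 0], [0, 0, 0]]' --delta_rot '[[0, 0, 0], [0, 0, 0], [0, 0, 0], [0, 0, 0]]'

```text
t: 3.75
position: [0.4425, -0.2542, 0.0958]
tcp_rot: [0.886, 0.463, 0.0, 0.001]
wrist_force: [0.3, -0.2, -0.2]
finger_gap: 0.0639
gripper_force: 0.0
```

Run:
```python
from h import *
go((.440,-.252,.021))
S=viewer.read_camera("scene"); T=viewer.read_camera("top");s=monitor.read_state()
R=Ro.from_quat(s["tcp_rot"]); p=s["position"]
for z in(.014,.0,-.01):
  for y in(.037,-.037):print(z,y,proj("scene",p+R.apply([0,y,z])).round(0),proj("top",p+R.apply([0,y,z])).round(0))
cv2.imwrite("pics/c.png",np.hstack([cv2.resize(S[120:240,110:200],None,fx=4,fy=4),cv2.resize(T[200:320,310:420],None,fx=4,fy=4)])[:,:,::-1])
```

```text
t 3.75 pos [ 0.4425 -0.2542  0.0958] units [ 0.01 -0.12  2.49] F [ 0.3 -0.2 -0.2]
0.014 0.037 [154. 197.] [362. 239.]
0.014 -0.037 [164. 180.] [342. 264.]
0.0 0.037 [153. 192.] [363. 239.]
0.0 -0.037 [163. 175.] [343. 264.]
-0.01 0.037 [153. 189.] [364. 238.]
-0.01 -0.037 [163. 172.] [344. 264.]
```

View pics/c.png

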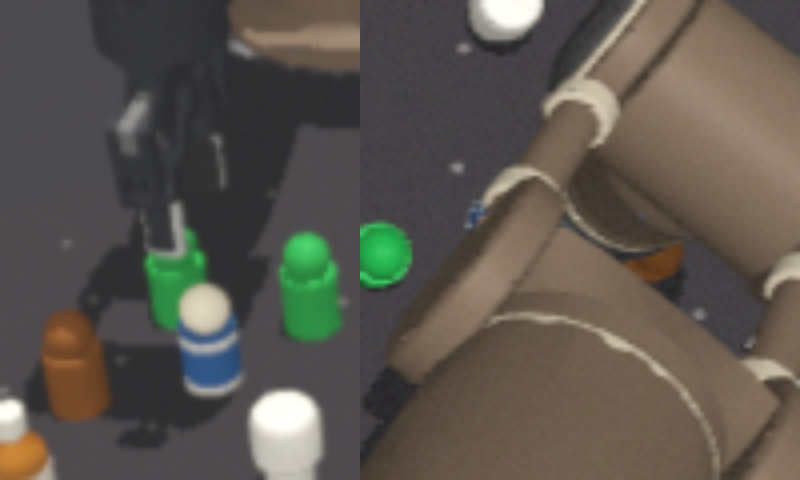

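Call:
step_arm --jaw '[0, 0, 0, 0, 0]' --slide '[[0, 0, -0.3], [0, 0, 0], [0, 0, 0], [0, 0, 0], [0, 0, 0]]' --delta_rot '[[0, 0, 0], [0, 0, 0], [0, 0, 0], [0, 0, 0], [0, 0, 0]]'

```text
t: 4.47
position: [0.4414, -0.2531, 0.1032]
tcp_rot: [0.886, 0.463, -0.0, -0.0]
wrist_force: [-0.5, -0.2, 0.1]
finger_gap: 0.0002
gripper_force: 0.0
```

Run:
```python
from h import *
from bench import arm
print([a for a in dir(arm) if a[0]!="_"],arm.tcp_to_tips)
go((.440,-.252,.021))
S=viewer.read_camera("scene");s=monitor.read_state();print(s["finger_gap"])
R=Ro.from_quat(s["tcp_rot"]); p=s["position"]
for z in(.014,.0,-.01,-.03):print(z,((proj("scene",p+R.apply([0,0,z]))-[110,120])*5).round(0))
cv2.imwrite("pics/d.png",cv2.resize(S[120:240,110:200],None,fx=5,fy=5)[:,:,::-1])
```

```text
['MotionError', 'tcp_to_tips'] 0.014
t 4.475 pos [ 0.4414 -0.2531  0.1032] units [ 0.   -0.06  2.74] F [-0.5 -0.2  0.1]
-2.7935265965080518e-05
0.014 [246. 327.]
0.0 [243. 303.]
-0.01 [240. 286.]
-0.03 [235. 251.]
```

View pics/d.png

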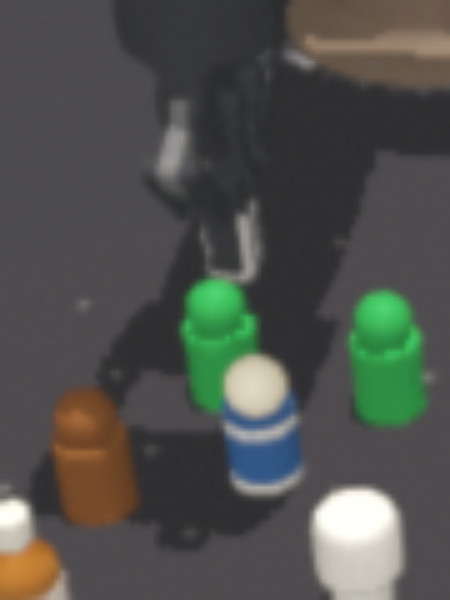

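Shut tips appear at about (156,174) px, where the reading predicts about (159,185). To resolve this discrepancy I'll raise and tilt the tool so both cameras see the tips.

Call:
step_arm --jaw '[0, 0, 0, 0, 0]' --slide '[[0, 0, -1], [0, 0, -1], [0, 0, -1], [0, 0, 0], [0, 0, 0]]' --delta_rot '[[0, 0, 0], [0, 0, 0], [0, 0, 0], [-1, 0, 0], [-1, 0, 0]]'

```text
t: 5.15
position: [0.4426, -0.254, 0.1946]
tcp_rot: [0.876, 0.458, 0.071, 0.135]
wrist_force: [0.1, -0.8, -1.1]
finger_gap: -0.0001
gripper_force: 0.0
```

Call:
step_arm --jaw '[0, 0, 0, 0, 0]' --slide '[[0, 0, 0], [0, 0, 0], [0, 0, 0], [0, 0, 0], [0, 0, 0]]' --delta_rot '[[-1, 0, 0], [-1, 0, 0], [-1, 0, 0], [0, 0, 0], [0, 0, 0]]'

```text
t: 5.78
position: [0.443, -0.2542, 0.1951]
tcp_rot: [0.825, 0.431, 0.17, 0.325]
wrist_force: [-0.2, -0.6, 0.8]
finger_gap: 0.0
gripper_force: 0.0
```

Run:
```python
from h import *
S=viewer.read_camera("scene"); T=viewer.read_camera("top");s=monitor.read_state();p=s["position"];R=Ro.from_quat(s["tcp_rot"])
print(p,s["tcp_rot"])
tip=p+R.apply([0,0,.014]);a=proj("scene",tip);b=proj("top",tip);print("tip",tip,a,b)
a=a.astype(int);b=b.astype(int)
c=lambda I,q:cv2.resize(I[max(q[1]-60,0):max(q[1]-60,0)+110,max(q[0]-50,0):max(q[0]-50,0)+100],None,fx=4,fy=4)
print(np.maximum(a-[50,60],0),np.maximum(b-[50,60],0))
cv2.imwrite("pics/e.png",np.hstack([c(S,a),c(T,b)])[:,:,::-1])
```

```text
[ 0.44390837 -0.25489374  0.19609747] [0.82426301 0.43049453 0.17028259 0.32598894]
tip [ 0.45176781 -0.2603648   0.18588489] [152.63284273 153.70187623] [365.95491438 243.18093002]
[102  93] [315 183]
```

View pics/e.png

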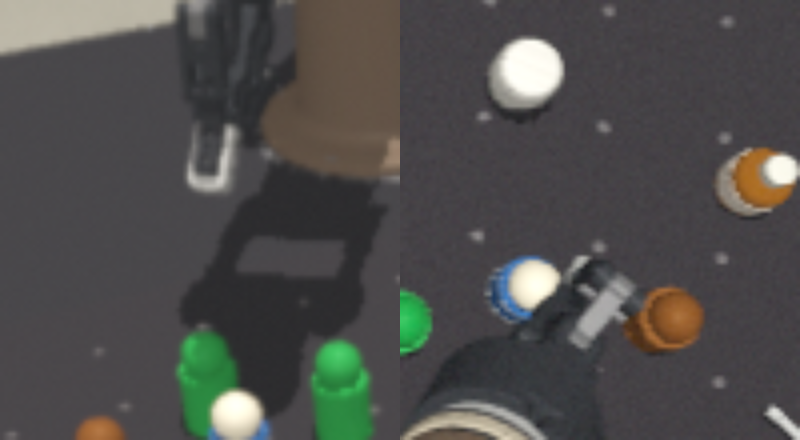

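Run:
```python
from h import *
s=monitor.read_state();p=s["position"];R=Ro.from_quat(s["tcp_rot"])
for b in((360,249),(360,248),(361,249.5)):
  q,e=tri(b,(154,139)); print(q,e,"tool",R.inv().apply(q-p))
```

```text
[ 0.43492699 -0.24593884  0.21226603] 0.006173310007059812 tool [ 0.00221842  0.00195019 -0.02033601]
[ 0.43670164 -0.24599088  0.21312473] 0.006832029112831814 tool [ 0.0031897   0.00362165 -0.0199458 ]
[ 0.43440847 -0.24688856  0.21233348] 0.004058353463366572 tool [ 0.00114272  0.00208176 -0.02030516]
```

The tips triangulate about 34 mm behind the stated fingertip point, purely along the tool axis. So I'll straighten up, descend onto the lamp, and watch force and images for the true depth.

Call:
step_arm --jaw '[0.75, 0.75, 0.75, 0.75, 0.75]' --slide '[[0, 0, 0], [0, 0, 0], [0, 0, 0], [0, 0, 0], [0, 0, 0]]' --delta_rot '[[1, 0, 0], [1, 0, 0], [1, 0, 0], [1, 0, 0], [1, 0, 0]]'

```text
t: 6.5
position: [0.444, -0.2549, 0.1956]
tcp_rot: [0.886, 0.463, -0.0, -0.0]
wrist_force: [-0.4, 0.2, 0.3]
finger_gap: 0.0637
gripper_force: 0.0
```

Call:
step_arm --jaw '[0.75, 0.75, 0.75, 0.75, 0.75]' --slide '[[0, 0, 0], [0, -0.05, 0.9], [0, 0, 0.9], [0, 0, 0.9], [0, 0, 0]]' --delta_rot '[[0, 0, 0], [0, 0, 0], [0, 0, 0], [0, 0, 0], [0, 0, 0]]'

```text
t: 7.12
position: [0.4382, -0.2508, 0.1106]
tcp_rot: [0.886, 0.463, -0.001, -0.002]
wrist_force: [-1.3, -0.1, 0.6]
finger_gap: 0.0638
gripper_force: 0.0
```

Run:
```python
from h import *
go((.440,-.252,.021)); s=monitor.read_state(); print(s["tcp_rot"])
```

```text
t 7.125 pos [ 0.4382 -0.2508  0.1106] units [0.   0.08 2.99] F [-1.3 -0.1  0.6]
[ 0.88632693  0.46305524 -0.00097166 -0.00186613]
```

Call:
step_arm --jaw '[0.75, 0.75, 0.75, 0.75, 0.75]' --slide '[[0, 0.03, 0.6], [0, 0, 0.6], [0, 0, 0.6], [0, 0, 0.6], [0, 0, 0.3]]' --delta_rot '[[0, 0, 0], [0, 0, 0], [0, 0, 0], [0, 0, 0], [0, 0, 0]]'

```text
t: 7.75
position: [0.4405, -0.2524, 0.03]
tcp_rot: [0.886, 0.463, -0.0, -0.001]
wrist_force: [0.3, -0.3, 0.2]
finger_gap: 0.0642
gripper_force: 0.0
```

Call:
step_arm --jaw '[0.75, 0.75]' --slide '[[0, 0, 0], [0, 0, 0]]' --delta_rot '[[0, 0, 0], [0, 0, 0]]'

```text
t: 8.0
position: [0.4416, -0.2532, 0.0318]
tcp_rot: [0.886, 0.463, 0.0, 0.0]
wrist_force: [0.3, -0.1, 1.2]
finger_gap: 0.0643
gripper_force: 0.0
```

Run:
```python
from h import *
go((.440,-.252,.021))
S=viewer.read_camera("scene")
cv2.imwrite("pics/f.png",cv2.resize(S[140:230,120:210],None,fx=5,fy=5)[:,:,::-1])
```

```text
t 8.0 pos [ 0.4416 -0.2532  0.0318] units [ 0.   -0.07  0.36] F [ 0.3 -0.1  1.2]
```

View pics/f.png

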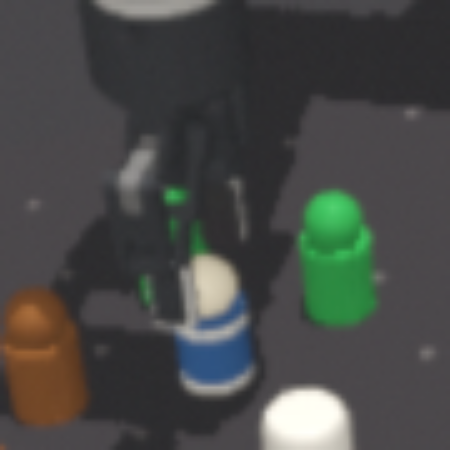

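The front tip is at crop (180,330), i.e. only at the upper rim of the cylinder (z about 0.05). The real tips are therefore higher than the reading implies, so I keep descending in small steps while watching the force.

Call:
step_arm --jaw '[0.75, 0.75, 0.75]' --slide '[[0, 0, 0.25], [0, 0, 0.2], [0, 0, 0]]' --delta_rot '[[0, 0, 0], [0, 0, 0], [0, 0, 0]]'

```text
t: 8.43
position: [0.4405, -0.2524, 0.0171]
tcp_rot: [0.886, 0.463, -0.0, -0.001]
wrist_force: [1.0, -0.1, 0.0]
finger_gap: 0.0641
gripper_force: 0.0
```

Call:
step_arm --jaw '[0.75, 0.75]' --slide '[[0, 0, 0.15], [0, 0, 0]]' --delta_rot '[[0, 0, 0], [0, 0, 0]]'

```text
t: 8.68
position: [0.4408, -0.2527, 0.013]
tcp_rot: [0.886, 0.463, -0.0, -0.0]
wrist_force: [-0.5, -0.7, -0.1]
finger_gap: 0.0638
gripper_force: 0.0
```

Call:
step_arm --jaw '[0.75, 0.75]' --slide '[[0, 0, 0.1], [0, 0, 0]]' --delta_rot '[[0, 0, 0], [0, 0, 0]]'

```text
t: 8.93
position: [0.441, -0.2528, 0.0102]
tcp_rot: [0.886, 0.463, -0.0, -0.0]
wrist_force: [0.3, 0.6, 0.4]
finger_gap: 0.0642
gripper_force: 0.0
```

Call:
step_arm --jaw '[0.75, 0.75]' --slide '[[0, 0, 0.12], [0, 0, 0]]' --delta_rot '[[0, 0, 0], [0, 0, 0]]'

```text
t: 9.18
position: [0.4409, -0.2527, 0.0065]
tcp_rot: [0.886, 0.463, -0.0, -0.0]
wrist_force: [-0.5, -0.2, -0.3]
finger_gap: 0.0642
gripper_force: 0.0
```

Call:
step_arm --jaw '[0.75, 0.75]' --slide '[[0, 0, 0.12], [0, 0, 0]]' --delta_rot '[[0, 0, 0], [0, 0, 0]]'

```text
t: 9.43
position: [0.4409, -0.2527, 0.0028]
tcp_rot: [0.886, 0.463, -0.0, -0.0]
wrist_force: [-0.0, 0.3, 0.2]
finger_gap: 0.0642
gripper_force: 0.0
```

Call:
step_arm --jaw '[0.75, 0.75]' --slide '[[0, 0, 0.12], [0, 0, 0]]' --delta_rot '[[0, 0, 0], [0, 0, 0]]'

```text
t: 9.68
position: [0.4409, -0.2527, -0.0008]
tcp_rot: [0.886, 0.463, -0.0, -0.0]
wrist_force: [-0.2, -0.2, -0.9]
finger_gap: 0.0638
gripper_force: 0.0
```

Run:
```python
from h import *
go((.440,-.252,.021))
S=viewer.read_camera("scene")
cv2.imwrite("pics/g.png",cv2.resize(S[140:230,120:210],None,fx=5,fy=5)[:,:,::-1])
```

```text
t 9.675 pos [ 0.4409 -0.2527 -0.0008] units [ 0.   -0.04 -0.73] F [-0.2 -0.2 -0.9]
```

View pics/g.png

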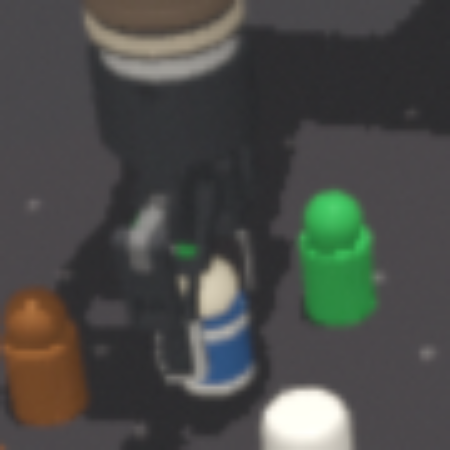

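The pads now reach near the base of the lamp (tip at crop (185,385)) with no contact, although the reading is z≈0. The reported TCP is therefore about 30 mm too low. A little lower, then grip.

Call:
step_arm --jaw '[0.75, 0.75, 0.75]' --slide '[[0, -0.03, 0.1], [0, 0, 0.1], [0, 0, 0]]' --delta_rot '[[0, 0, 0], [0, 0, 0], [0, 0, 0]]'

```text
t: 10.1
position: [0.4401, -0.2521, -0.0068]
tcp_rot: [0.886, 0.463, -0.0, -0.0]
wrist_force: [-0.4, -0.1, -0.8]
finger_gap: 0.064
gripper_force: 0.0
```

Call:
step_arm --jaw '[0.55, 0.48, 0.3, 0.3, 0.3]' --slide '[[0, 0, 0], [0, 0, 0], [0, 0, 0], [0, 0, 0], [0, 0, 0]]' --delta_rot '[[0, 0, 0], [0, 0, 0], [0, 0, 0], [0, 0, 0], [0, 0, 0]]' --grip_force 20

```text
t: 10.72
position: [0.4406, -0.2526, -0.0062]
tcp_rot: [0.886, 0.463, 0.0, 0.0]
wrist_force: [-0.4, 0.3, 0.7]
finger_gap: 0.0351
gripper_force: 20.0
```

Call:
step_arm --jaw '[0.3, 0.3, 0.3, 0.3, 0.3]' --slide '[[0, 0, -0.2], [0, 0, -0.7], [0, 0, -1], [0, 0, -1], [0, 0, -0.8]]' --delta_rot '[[0, 0, 0], [0, 0, 0], [0, 0, 0], [0, 0, 0], [0, 0, 0]]' --grip_force 30

```text
t: 11.35
position: [0.4403, -0.2523, 0.1058]
tcp_rot: [0.886, 0.463, 0.0, 0.0]
wrist_force: [-0.1, 0.3, -1.1]
finger_gap: 0.0352
gripper_force: 30.2
```

Run:
```python
from h import *
go((.529,-.0815,.060)); s=monitor.read_state(); print(s["finger_gap"],s["gripper_force"])
S=viewer.read_camera("scene"); T=viewer.read_camera("top")
print(blobs(S,(0,0,150),(179,90,255),(140,120,180,185)),blobs(S,(100,100,50),(130,255,255),(140,120,180,220)),blobs(T,(100,100,50),(130,255,255),(320,220,390,290)))
```

```text
t 11.35 pos [ 0.4403 -0.2523  0.1058] units [ 6.36 -0.83  1.52] F [-0.1  0.3 -1.1]
0.0352356909233179 30.16270101070404
[(array([143.6, 145.8]), [142, 143, 4, 7, 16]), (array([159., 158.]), [157, 153, 6, 11, 44]), (array([156.4, 172.1]), [156, 167, 2, 11, 12]), (array([160.1, 167.1]), [158, 166, 5, 3, 12]), (array([156.2, 179.3]), [150, 177, 14, 5, 32])] [(array([161.5, 163.1]), [158, 160, 7, 6, 15]), (array([161.8, 172.8]), [158, 167, 8, 12, 62])] []
```

Call:
step_arm --jaw '[0.3, 0.3, 0.3, 0.3, 0.3]' --slide '[[0.5, -0.1, 0], [0.9, -0.12, 0], [0.9, -0.12, 0], [0.9, -0.12, 0], [0.9, -0.12, 0]]' --delta_rot '[[0, 0, 0], [0, 0, 0], [0, 0, 0], [0, 0, 0], [0, 0, 0]]'

```text
t: 12.08
position: [0.4952, -0.1391, 0.1024]
tcp_rot: [0.886, 0.463, -0.001, -0.002]
wrist_force: [0.8, -0.5, -1.7]
finger_gap: 0.0349
gripper_force: 30.2
```

Call:
step_arm --jaw '[0.3, 0.3, 0.3, 0.3, 0.3]' --slide '[[0.9, -0.12, 0], [0.9, -0.1, 0], [0.46, -0.04, 0], [0, 0, 0], [0, 0, 0]]' --delta_rot '[[0, 0, 0], [0, 0, 0], [0, 0, 0], [0, 0, 0], [0, 0, 0]]'

```text
t: 12.7
position: [0.5279, -0.0816, 0.104]
tcp_rot: [0.886, 0.463, -0.001, -0.0]
wrist_force: [-0.2, -0.8, -1.4]
finger_gap: 0.0352
gripper_force: 30.2
```

Run:
```python
from h import *
go((.5285,-.0813,.060))
S=viewer.read_camera("scene"); T=viewer.read_camera("top"); cv2.imwrite("pics/p1s.png",S[:,:,::-1]); cv2.imwrite("pics/p1t.png",T[:,:,::-1])
s=monitor.read_state(); p=s["position"].copy(); p[2]+=.0065
for z in(0,.01,.042,.053): print(z,"expected lamp axis px",proj("scene",p+[0,0,z]))
print(blobs(S,(0,0,150),(179,90,255),(215,125,265,205)),blobs(S,(100,100,50),(130,255,255),(210,120,270,220)))
print(blobs(S,(12,110,100),(32,255,255),(222,186,258,222)))
```

```text
t 12.7 pos [ 0.5279 -0.0816  0.104 ] units [0.02 0.01 1.47] F [-0.2 -0.8 -1.4]
0 expected lamp axis px [237.66428112 178.84732431]
0.01 expected lamp axis px [237.56857487 175.35424104]
0.042 expected lamp axis px [237.25601482 163.94643505]
0.053 expected lamp axis px [237.14629722 159.94196605]
[(array([231.3, 146.9]), [230, 143, 4, 9, 23]), (array([241.4, 159.9]), [240, 156, 4, 8, 25]), (array([241.8, 169. ]), [240, 168, 5, 3, 8]), (array([237.7, 181.2]), [232, 180, 12, 3, 21]), (array([238.3, 202.9]), [236, 202, 5, 3, 13])] [(array([242.2, 165.5]), [240, 163, 5, 5, 13]), (array([242.5, 174.9]), [240, 170, 5, 10, 35])]
[(array([238.2, 197.1]), [232, 193, 13, 9, 99])]
```

Call:
step_arm --jaw '[0.3, 0.3, 0.3, 0.3, 0.3]' --slide '[[0.02, 0, 0.5], [0, 0, 0.5], [0, 0, 0.4], [0, 0, 0.1], [0, 0, 0]]' --delta_rot '[[0, 0, 0], [0, 0, 0], [0, 0, 0], [0, 0, 0], [0, 0, 0]]'

```text
t: 13.42
position: [0.5288, -0.0808, 0.0591]
tcp_rot: [0.886, 0.463, -0.0, -0.0]
wrist_force: [-0.0, 0.3, -0.5]
finger_gap: 0.0354
gripper_force: 30.2
```

Call:
step_arm --jaw '[0.3, 0.3]' --slide '[[0, 0, 0], [0, 0, 0]]' --delta_rot '[[0, 0, 0], [0, 0, 0]]'

```text
t: 13.68
position: [0.5296, -0.081, 0.0602]
tcp_rot: [0.886, 0.463, 0.0, 0.0]
wrist_force: [0.8, -0.2, -1.2]
finger_gap: 0.0353
gripper_force: 30.2
```

Run:
```python
from h import *
go((.5285,-.0813,.054))
S=viewer.read_camera("scene"); s=monitor.read_state()
print(blobs(S,(0,0,150),(179,60,255),(225,175,250,206)),blobs(S,(12,110,100),(32,255,255),(222,186,258,222)))
p=s["position"]+[0,0,.0065];print(proj("scene",p))
```

```text
t 13.675 pos [ 0.5296 -0.081   0.0602] units [-0.03 -0.02  0.21] F [ 0.8 -0.2 -1.2]
[(array([242.2, 177.2]), [241, 175, 4, 6, 19]), (array([242. , 184.9]), [240, 184, 5, 3, 9]), (array([238.2, 196.2]), [232, 195, 13, 3, 23]), (array([238.4, 203.4]), [236, 202, 5, 4, 17])] [(array([238.1, 199.6]), [232, 198, 13, 4, 37])]
[238.7062624  194.08412378]
```

Call:
step_arm --jaw '[0.3, 0.3, 0.3, 0.3]' --slide '[[0, 0, 0.06], [0, 0, 0], [0, 0, 0.05], [0, 0, 0]]' --delta_rot '[[0, 0, 0], [0, 0, 0], [0, 0, 0], [0, 0, 0]]'

```text
t: 14.22
position: [0.5289, -0.0808, 0.0561]
tcp_rot: [0.886, 0.463, -0.0, -0.0]
wrist_force: [0.2, 0.1, -1.4]
finger_gap: 0.0352
gripper_force: 30.2
```

Call:
step_arm --jaw '[0.3, 0.3]' --slide '[[0, 0, 0.05], [0, 0, 0]]' --delta_rot '[[0, 0, 0], [0, 0, 0]]'

```text
t: 14.48
position: [0.5289, -0.0808, 0.0546]
tcp_rot: [0.886, 0.463, -0.0, -0.0]
wrist_force: [-0.8, -0.2, -0.9]
finger_gap: 0.0354
gripper_force: 30.2
```

Call:
step_arm --jaw '[0.3, 0.3]' --slide '[[0, 0, 0.03], [0, 0, 0]]' --delta_rot '[[0, 0, 0], [0, 0, 0]]'

```text
t: 14.72
position: [0.5291, -0.0809, 0.0539]
tcp_rot: [0.886, 0.463, 0.0, 0.0]
wrist_force: [0.1, 0.1, -0.8]
finger_gap: 0.0356
gripper_force: 30.3
```

Call:
step_arm --jaw '[0.3, 0.3]' --slide '[[0, 0, 0.03], [0, 0, 0]]' --delta_rot '[[0, 0, 0], [0, 0, 0]]'

```text
t: 14.98
position: [0.5291, -0.0809, 0.0538]
tcp_rot: [0.886, 0.463, -0.0, -0.0]
wrist_force: [-2.8, 1.2, 4.9]
finger_gap: 0.0351
gripper_force: 30.8
```

Call:
step_arm --jaw '[0.3, 0.3]' --slide '[[0, 0, 0.02], [0, 0, 0]]' --delta_rot '[[0, 0, 0], [0, 0, 0]]'

```text
t: 15.22
position: [0.5291, -0.0809, 0.0538]
tcp_rot: [0.886, 0.463, -0.0, -0.0]
wrist_force: [-3.8, 1.3, 8.3]
finger_gap: 0.0354
gripper_force: 31.1
```

Touchdown. Raise a hair, then release slowly.

Call:
step_arm --jaw '[0.3, 0.3]' --slide '[[0, 0, -0.03], [0, 0, 0]]' --delta_rot '[[0, 0, 0], [0, 0, 0]]' --grip_force 20

```text
t: 15.48
position: [0.5292, -0.0809, 0.0538]
tcp_rot: [0.886, 0.463, 0.0, 0.0]
wrist_force: [-2.2, 1.5, 5.1]
finger_gap: 0.0351
gripper_force: 30.6
```

Call:
step_arm --jaw '[0.45, 0.5, 0.6, 0.75, 0.75]' --slide '[[0, 0, 0], [0, 0, 0], [0, 0, 0], [0, 0, 0], [0, 0, 0]]' --delta_rot '[[0, 0, 0], [0, 0, 0], [0, 0, 0], [0, 0, 0], [0, 0, 0]]'

```text
t: 16.1
position: [0.529, -0.0809, 0.0532]
tcp_rot: [0.886, 0.463, -0.0, -0.0]
wrist_force: [0.5, -0.8, -0.7]
finger_gap: 0.0644
gripper_force: 0.0
```

Call:
step_arm --jaw '[0.75, 0.75, 0.75, 0.75, 0.75]' --slide '[[0, 0, -0.3], [0, 0, -0.7], [0, 0, -0.9], [0, 0, -0.9], [0, 0, -0.9]]' --delta_rot '[[0, 0, 0], [0, 0, 0], [0, 0, 0], [0, 0, 0], [0, 0, 0]]'

```text
t: 16.73
position: [0.5291, -0.0809, 0.1659]
tcp_rot: [0.886, 0.463, 0.0, 0.0]
wrist_force: [-0.2, -0.2, 0.5]
finger_gap: 0.0643
gripper_force: 0.0
```

Run:
```python
from h import *
go((.533,.084,.20)); s=monitor.read_state();print(s["joints"].round(2))
S=viewer.read_camera("scene")
print(blobs(S,(0,0,150),(179,90,255),(222,150,258,206)),blobs(S,(100,100,50),(130,255,255),(210,140,270,220)),blobs(S,(12,110,100),(32,255,255),(222,186,258,222)))
for z in(0.06,.113): print(proj("scene",np.array([.5288,-.0812,z])))
print(blobs(S,(18,150,100),(35,255,255),(280,150,325,190)))
```

```text
t 16.725 pos [ 0.5291 -0.0809  0.1659] units [ 4.59 -3.03 -1.14] F [-0.2 -0.2  0.5]
[-0.23  0.19  1.89 -0.    1.06  0.37]
[(array([236.9, 154. ]), [236, 150, 2, 9, 9]), (array([238.2, 177.5]), [232, 172, 13, 12, 121]), (array([238.5, 187.5]), [232, 186, 13, 4, 32]), (array([238.5, 198.8]), [233, 197, 12, 4, 26]), (array([238.4, 203.4]), [236, 202, 5, 4, 17])] [(array([237.9, 183.8]), [231, 181, 15, 6, 33]), (array([238.3, 192.8]), [231, 188, 15, 10, 110])] []
[238.54754445 196.15706656]
[238.0646281  178.15146257]
[(array([298.2, 169.4]), [289, 158, 20, 24, 109])]
```

Call:
step_arm --jaw '[0.35, 0.35, 0.35, 0.35]' --slide '[[0, 0, -0.6], [0, 0, 0], [0, 0, 0], [0, 0, 0]]' --delta_rot '[[0, 0, 0], [0, 0, 1], [0, 0, 1], [0, 0, 1]]'

```text
t: 17.27
position: [0.5285, -0.0808, 0.1821]
tcp_rot: [0.968, 0.251, -0.001, -0.0]
wrist_force: [-0.6, 0.1, 0.6]
finger_gap: 0.0301
gripper_force: 0.0
```

Call:
step_arm --jaw '[0.35, 0.35, 0.35, 0.35, 0.35]' --slide '[[0, 0, 0], [0, 0, 0], [0, 0, 0], [0, 0, 0], [-0.06, -0.9, 0]]' --delta_rot '[[0, 0, 1], [0, 0, 1], [0, 0, 1], [0, 0, 1], [0, 0, 0]]'

```text
t: 17.9
position: [0.5293, -0.0547, 0.1821]
tcp_rot: [0.999, -0.045, -0.0, 0.0]
wrist_force: [0.6, -0.1, -0.0]
finger_gap: 0.0301
gripper_force: 0.0
```

Call:
step_arm --jaw '[0.35, 0.35, 0.35, 0.35, 0.35]' --slide '[[-0.06, -0.9, 0], [-0.06, -0.9, 0], [-0.06, -0.9, 0], [-0.06, -0.9, 0], [-0.06, -0.9, 0]]' --delta_rot '[[0, 0, 0], [0, 0, 0], [0, 0, 0], [0, 0, 0], [0, 0, 0]]'

```text
t: 18.52
position: [0.5318, 0.0823, 0.182]
tcp_rot: [0.999, -0.044, -0.001, 0.0]
wrist_force: [-0.1, 0.5, 0.6]
finger_gap: 0.0296
gripper_force: 0.0
```

Call:
step_arm --jaw '[0.35, 0.35]' --slide '[[0, 0, 0], [0, 0, 0]]' --delta_rot '[[0, 0, 0], [0, 0, 0]]'

```text
t: 18.77
position: [0.532, 0.081, 0.182]
tcp_rot: [0.999, -0.043, -0.0, 0.0]
wrist_force: [-0.0, -0.1, -0.1]
finger_gap: 0.0301
gripper_force: 0.0
```

Run:
```python
from h import *
go((.535,.084,.056)); s=monitor.read_state();print(s["joints"].round(2),s["finger_gap"],s["tcp_rot"].round(4))
```

```text
t 18.775 pos [0.532 0.081 0.182] units [ 0.09 -0.11  4.2 ] F [-0.  -0.1 -0.1]
[ 0.07  0.18  1.87 -0.    1.1   1.73] 0.030086688959872862 [ 9.991e-01 -4.340e-02 -4.000e-04  3.000e-04]
```

Call:
step_arm --jaw '[0.35, 0.35, 0.35, 0.35]' --slide '[[0.08, -0.1, 0.8], [0, 0, 0.8], [0, 0, 0.7], [0, 0, 0]]' --delta_rot '[[0, 0, 0], [0, 0, 0], [0, 0, 0], [0, 0, 0]]'

```text
t: 19.27
position: [0.5331, 0.083, 0.1114]
tcp_rot: [0.999, -0.044, -0.002, 0.0]
wrist_force: [-0.2, -0.1, 0.6]
finger_gap: 0.0298
gripper_force: 0.0
```

Run:
```python
from h import *
go((.535,.084,.056)); S=viewer.read_camera("scene");T=viewer.read_camera("top")
cv2.imwrite("pics/h.png",np.hstack([cv2.resize(S[100:220,220:340],None,fx=4,fy=4),cv2.resize(T[140:260,180:260],None,fx=4,fy=4)])[:,:,::-1])
```

```text
t 19.275 pos [0.5331 0.083  0.1114] units [ 0.07 -0.04  1.85] F [-0.2 -0.1  0.6]
```

View pics/h.png

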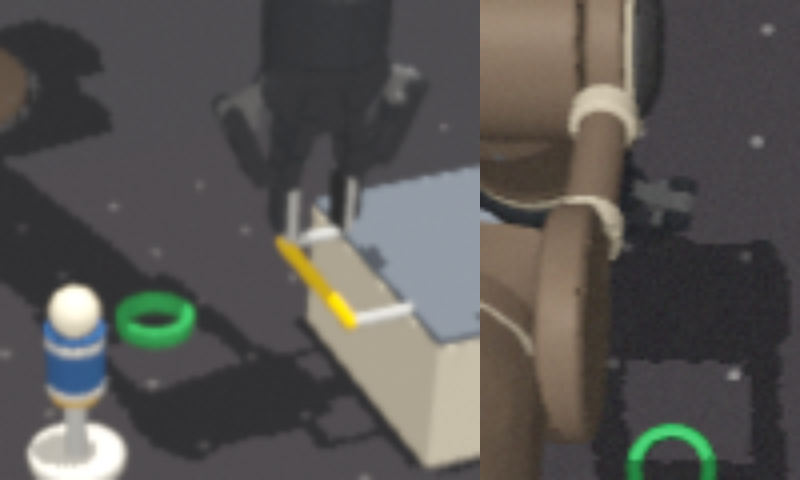

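The lamp stands on the pedestal. In this view the finger pads are at crop (292,243) and (350,228), straddling the yellow bar's middle (317,285). Descending.

Call:
step_arm --jaw '[0.35, 0.35, 0.35, 0.35, 0.35]' --slide '[[0.07, 0.03, 0.5], [0, 0, 0.4], [0, 0, 0.4], [0, 0, 0.3], [0, 0, 0.25]]' --delta_rot '[[0, 0, 0], [0, 0, 0], [0, 0, 0], [0, 0, 0], [0, 0, 0]]'

```text
t: 20.0
position: [0.5368, 0.0832, 0.0569]
tcp_rot: [0.999, -0.044, -0.0, 0.0]
wrist_force: [1.0, -1.0, 0.7]
finger_gap: 0.0298
gripper_force: 0.0
```

Call:
step_arm --jaw '[0.35, 0.35, 0.2, 0.1, 0.05]' --slide '[[0, 0, 0], [0, 0, 0], [0, 0, 0], [0, 0, 0], [0, 0, 0]]' --delta_rot '[[0, 0, 0], [0, 0, 0], [0, 0, 0], [0, 0, 0], [0, 0, 0]]' --grip_force 20

```text
t: 20.62
position: [0.5377, 0.0846, 0.0583]
tcp_rot: [0.999, -0.044, 0.001, -0.001]
wrist_force: [-0.1, 4.9, 0.8]
finger_gap: 0.0091
gripper_force: 19.5
```

Call:
step_arm --jaw '[0, 0, 0]' --slide '[[0, 0, 0], [0, 0, 0], [0, 0, 0]]' --delta_rot '[[0, 0, 0], [0, 0, 0], [0, 0, 0]]'

```text
t: 21.0
position: [0.5376, 0.0846, 0.0583]
tcp_rot: [0.999, -0.044, 0.001, -0.001]
wrist_force: [0.7, 5.1, 0.7]
finger_gap: 0.0092
gripper_force: 19.5
```

Call:
step_arm --jaw '[0, 0, 0, 0, 0]' --slide '[[0, -0.04, 0], [0, -0.012, -0.276], [0, -0.012, -0.276], [0, -0.036, -0.274], [0, -0.036, -0.274]]' --delta_rot '[[0, 0, 0], [0, 0, 0], [0, 0, 0], [0, 0, 0], [0, 0, 0]]' --grip_force 25

```text
t: 21.62
position: [0.5378, 0.088, 0.0915]
tcp_rot: [0.999, -0.044, 0.001, -0.001]
wrist_force: [2.5, 6.4, -4.4]
finger_gap: 0.0091
gripper_force: 24.5
```

Call:
step_arm --jaw '[0, 0, 0, 0]' --slide '[[0, -0.06, -0.27], [0, -0.06, -0.27], [0, -0.083, -0.263], [0, -0.083, -0.263]]' --delta_rot '[[0, 0, 0], [0, 0, 0], [0, 0, 0], [0, 0, 0]]'

```text
t: 22.12
position: [0.5385, 0.0969, 0.1232]
tcp_rot: [0.999, -0.044, 0.001, -0.001]
wrist_force: [4.1, 5.5, -4.7]
finger_gap: 0.0089
gripper_force: 24.3
```

Run:
```python
from h import *
s=monitor.read_state();print(s["t"],s["position"],s["wrist_force"],s["moment"],s["finger_gap"])
S=viewer.read_camera("scene"); cv2.imwrite("pics/i.png",S[:,:,::-1])
print(blobs(S,(18,150,100),(35,255,255),(270,100,345,195)))
e=np.array([.0895,.996,0]); c=np.array([.5354,.0855,.0945])
for a in(15,20,25):
  th=np.radians(a);print(a,proj("scene",c+e*.19*(1-np.cos(th))+[0,0,.19*np.sin(th)]))
```

```text
22.125 [0.53849398 0.09688535 0.12316526] [ 4.12228999  5.47562435 -4.7194529 ] [ 0.84369246 -0.54611869 -0.00710612] 0.008929165467411541
[(array([309.3, 151.9]), [305, 145, 10, 14, 54])]
15 [302.85256268 152.59030532]
20 [305.02709484 146.67836925]
25 [307.72001087 140.7751735 ]
```

Call:
step_arm --jaw '[0, 0, 0, 0]' --slide '[[0.02, -0.126, -0.255], [0.02, -0.126, -0.255], [0, -0.128, -0.245], [0, -0.128, -0.245]]' --delta_rot '[[0, 0, 0], [0, 0, 0], [0, 0, 0], [0, 0, 0]]'

```text
t: 22.68
position: [0.5397, 0.1107, 0.1528]
tcp_rot: [0.999, -0.044, -0.001, 0.0]
wrist_force: [-0.2, 1.2, -4.1]
finger_gap: 0.0088
gripper_force: 24.2
```

Call:
step_arm --jaw '[0, 0, 0, 0]' --slide '[[0, -0.15, -0.233], [0, -0.15, -0.233], [0, -0.168, -0.219], [0, -0.168, -0.219]]' --delta_rot '[[0, 0, 0], [0, 0, 0], [0, 0, 0], [0, 0, 0]]'

```text
t: 23.18
position: [0.5414, 0.1295, 0.1802]
tcp_rot: [0.999, -0.044, -0.001, 0.001]
wrist_force: [-4.1, -1.7, -2.0]
finger_gap: 0.0089
gripper_force: 24.3
```

Run:
```python
from h import *
s=monitor.read_state();print(s["t"],s["position"],s["wrist_force"],s["moment"],s["tcp_rot"])
S=viewer.read_camera("scene"); cv2.imwrite("pics/j.png",S[:,:,::-1])
print(blobs(S,(18,150,100),(35,255,255),(270,80,355,195)))
```

```text
23.175 [0.54144979 0.12947908 0.18015359] [-4.10419754 -1.67626046 -2.01244087] [-0.46764331  0.61035107  0.01973172] [ 9.99049034e-01 -4.35814935e-02 -1.08246037e-03  7.14339367e-04]
[(array([323.7, 129.9]), [319, 124, 11, 12, 62])]
```

Call:
step_arm --jaw '[0, 0, 0, 0, 0]' --slide '[[-0.03, -0.187, -0.203], [-0.02, -0.187, -0.203], [0, -0.19, -0.187], [0, -0.19, -0.187], [0, 0, 0]]' --delta_rot '[[0, 0, 0], [0, 0, 0], [0, 0, 0], [0, 0, 0], [0, 0, 0]]'

```text
t: 23.85
position: [0.5435, 0.1531, 0.2043]
tcp_rot: [0.999, -0.043, 0.001, -0.0]
wrist_force: [-1.6, -3.8, 1.4]
finger_gap: 0.0089
gripper_force: 24.6
```

Call:
step_arm --jaw '[0, 0, 0]' --slide '[[0, 0, 0], [0, 0, 0], [0, 0, 0]]' --delta_rot '[[0, 0, 0], [0, 0, 0], [0, 0, 0]]'

```text
t: 24.22
position: [0.5434, 0.1522, 0.2035]
tcp_rot: [0.999, -0.044, 0.001, 0.0]
wrist_force: [-0.9, -4.4, 2.1]
finger_gap: 0.0088
gripper_force: 24.6
```

Run:
```python
from h import *
s=monitor.read_state();print(s["t"],s["position"],s["wrist_force"],s["moment"],s["finger_gap"])
d=s["position"]-[.5376,.0850,.0583]; y=d@[.0887,.996,0]; print(np.degrees([np.arcsin(d[2]/.19),np.arccos(1-y/.19),np.arctan2(d[2],.19-y)]))
S=viewer.read_camera("scene");T=viewer.read_camera("top"); cv2.imwrite("pics/k.png",S[:,:,::-1]); cv2.imwrite("pics/kt.png",T[:,:,::-1])
a=blobs(S,(18,150,100),(35,255,255),(270,80,365,195));print(a,blobs(T,(18,150,100),(35,255,255),(150,130,230,230)))
e=np.array([.0887,.996,0]);u=np.array([.996,-.0887,0]); c=np.array([.5354,.0845,.0945])
for t in(46,48,50,52,54):
  th=np.radians(t);b=c+e*.19*(1-np.cos(th))+[0,0,.19*np.sin(th)]
  print(t,proj("scene",b+.05*u),proj("scene",b-.05*u),proj("top",b+.05*u),proj("top",b-.05*u))
print(blobs(S,(100,100,50),(130,255,255),(210,140,270,220)))
```

```text
24.225 [0.54343843 0.15215513 0.20353305] [-0.87955377 -4.39552855  2.12218831] [-0.78336545  0.07625899 -0.00170709] 0.008801035702542637
[49.85226191 49.81632013 49.83127376]
[(array([318.3, 107.9]), [317, 107, 4, 3, 9]), (array([333.2, 119.8]), [328, 114, 12, 12, 63])] [(array([163.1, 189.1]), [160, 180, 8, 22, 97])]
46 [333.67610988 126.37441871] [314.63479166 109.03702456] [176.96862547 154.65250957] [165.90646793 202.22370096]
48 [335.70366275 124.29338571] [316.51461772 107.07279139] [174.21253605 153.55408842] [163.02761053 201.33100944]
50 [337.78765631 122.26408941] [318.44924777 105.15919879] [171.37148118 152.45871402] [160.06277224 200.43363384]
52 [339.92491466 120.28990574] [320.43577741 103.29938018] [168.44950318 151.36844121] [157.01622488 199.53317039]
54 [342.11214197 118.37411684] [322.47118959 101.49637856] [165.45094962 150.28536161] [153.89255841 198.63126291]
[(array([238.1, 183.8]), [231, 180, 15, 7, 37]), (array([238.3, 192.8]), [231, 188, 15, 10, 109])]
```

Call:
step_arm --jaw '[0, 0, 0, 0]' --slide '[[0, 0, 0], [0, 0, 0], [0, 0, 0], [0, 0, 0]]' --delta_rot '[[0, 0, 0], [0, 0, 0], [0, 0, 0], [0, 0, 0]]'

```text
t: 24.82
position: [0.5434, 0.1522, 0.2035]
tcp_rot: [0.999, -0.044, 0.001, 0.0]
wrist_force: [0.8, -5.5, 1.9]
finger_gap: 0.0091
gripper_force: 24.7
```

Run:
```python
from h import *
from bench import workorder
s=monitor.read_state();print(s["position"],s["qvel"].round(3),s["wrist_force"].round(1))
print(workorder.sign_off())
```

```text
[0.54341931 0.15221002 0.20353026] [-0.002 -0.     0.002 -0.001  0.001  0.001] [ 0.8 -5.5  1.9]
the job is handed in; nothing more can be done
None
```

I handed the job in at 24.8 s, with the lamp upright and centred on the pedestal to within my 1–2 mm measurement and the gripper holding the hatch steady at about 50° (49.8° by the arm's readings, 49–50° in the images); I did not re-check the bystanders after the moves, and the sign-off returned no verdict.

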